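# Load a label reel round the bend of its holder rod

## Task

Take the label reel with the green band out of its cradle, thread it onto the free end of the bent steel rod of the reel holder, and work it round the bend until it sits fully home against the blue disc, then let go of it there. Ease it along gently, giving way wherever it starts to bind: a push or wedge of more than about 10 N bends the rod. Leave the orange-banded reel, the jars and the label pad where they are.

Things in the scene. Friction and masses are not known exactly. Their poses are not given: they have to be found in the camera images.
- reel_centre (a point): Middle of the bore of the reel to load: rigid paper label reel, green band and green end rings, 44 mm in diameter, 30 mm wide, 65 to 110 g, with a 13 mm bore along this point's x axis; both ends alike. It starts on its rim in a grey cradle, bore level, 60 mm above the bench; the cradle, 35 mm wide, stays 16 mm or more below its axis, so it can be gripped across its 44 mm from above.
- spare_centre (a point): Centre of the other reel, the same but with an orange band and rings, in the other cradle; leave it. Which cradle holds which reel varies.
- rod_tip (a point): Centre of the rounded free end (5 mm radius, reaches 5 mm beyond) of the bent rod: steel, fixed, 10 mm thick, level, centre line 125 mm above the bench; holder's axes. From here the rod runs 65 mm straight, 15 degrees from +x towards +y; then bends left (seen from above) by 75 degrees at 65 mm centre-line radius; then straight along +y, 85 mm to the blue disc.
- seat (a point): Middle of the face of the blue disc (32 mm in diameter, 4 mm thick, fixed on the rod) where the reel ends up, 15 mm from reel centre to this point; holder's axes, the rod leaves the disc towards -y. The bore has 1.5 mm of play all round on the straight, about 0.6 mm sideways in the bend: measured poses are not good enough to carry the reel round, so feel the side force and give way.
- jar_a_center (a point): Black jar with a white label, 56 mm wide, 85 mm high, on the bench beyond the holder; the point is its middle. Leave it.
- jar_b_center (a point): Small black jar, 48 mm wide, 65 mm high; the point is its middle. Leave it.
- jar_c_center (a point): Large black jar, 64 mm wide, 100 mm high; the point is its middle. Leave it.
- cream_jar_center (a point): White jar with a green cap, 68 mm wide, 50 mm high; the point is its middle. Leave it.
- label_pad_center (a point): White block of labels, 70 x 70 x 22 mm; the point is its middle. Leave it.
- stand: The reel holder: post (16 mm thick, 131 mm high) on a grey plate bolted to the bench, with the bent rod. Origin at the foot of the post; in its axes the seat is at (0, -30, 125) mm and the rod_tip point at (-111, -195, 125) mm. Its place and turn on the bench vary.
- reel: The green-banded reel itself (same as reel_centre).
Things that resemble listed ones, but are neither listed nor needed, are in the scene too. What is shaped like the reel but turquoise is not meant.

How it is judged:
On the way, in this order (a step that is already met when the one before it is completed fails the run):
1. the green-banded reel is threaded on the straight free leg of the rod (distance between reel_centre and rod_tip below 0.05 m and x of reel_centre in the frame of rod_tip above 0.012 m and y of reel_centre in the frame of rod_tip between -0.003 and 0.018 m and z of reel_centre in the frame of rod_tip between -0.004 and 0.004 m), for 0.1 s.
2. the reel is past the bend, on the rod's second leg (distance between reel_centre and seat below 0.07 m and x of reel_centre in the frame of seat between -0.005 and 0.005 m), for 0.1 s.
At the end, for the whole second after the job is handed in: The green-banded reel hangs on the rod's second leg, home against the blue disc: its centre within 18.5 mm of the middle of the disc's face (15 mm when touching) and within 4 mm sideways of the rod's line, bore along the rod within 15 degrees, let go and at rest (distance between reel_centre and seat below 0.0185 m and x of reel_centre in the frame of seat between -0.004 and 0.004 m and angle between the x axis of reel and the y axis of stand, either way round below 0.26 rad and linear speed of reel below 0.02 m/s and contact force between reel and the fingers below 0.05 N).
It fails at once if the reel bears on the holder with more than 10 N (bends the rod) (contact force between reel and stand above 10 N).
It fails at once if the robot bears on the holder with more than 15 N (contact force between any of the fingers, the arm and stand above 15 N).
It fails at once if the orange-banded reel is moved more than 15 mm (distance of spare_centre from where it was at the start of the episode above 0.015 m).
It fails at once if a jar or the label pad is moved more than 15 mm (distance of any of jar_a_center, jar_b_center, jar_c_center, cream_jar_center, label_pad_center from where it was at the start of the episode above 0.015 m).
It also fails if it takes over 72 s, if anything falls off the work surface, if the arm or the gripper's body presses on something with over 40 N, if the wrist force passes 120 N, or if a joint passes its speed limit or range.

## Robot

A 7-joint arm with a two-finger parallel gripper is mounted at the origin on the work surface. World frame = base frame: x ahead of the robot, y to its left, z up, the work surface at z = 0. Lengths are in m, angles in rad, forces in N, time in s.
With the tool pointing down it reaches from about 0.425 to 0.825 m from the base axis. Payload 3.6 kg.
Tool frame: the origin (TCP) lies on the centre line of the jaws, within the pads' length; the fingertips stand 14 mm ahead of it and the grasp point (between the pads) lies 5 mm behind it (robot.tips_ahead is the distance from the TCP to the fingertips, in m); z points along the fingers, y is the line along which they close (so a half turn about z gives the same grasp; the last joint's range is limited). The gripper opens to 85 mm and grips with 20 to 120 N. Pads are 22 mm wide; open, the fingers measure 114 mm over their backs; the gripper's body (76 mm by 85 mm) begins 54 mm behind the grasp point. The pads swing forward as they close: fully open they stand 13 mm farther back than shut.
Start: joints at [1.089, 0.615, -0.013, 1.423, 0.008, 1.103, -0.04], TCP at [0.286, -0.584, 0.245] pointing down, gripper open.
Joint ranges: [-3.12, 3.12], [-0.3, 2.06], [-1.34, 1.32], [0.26, 2.42], [-1.36, 4.5], [0.01, 1.98], [-2.84, 2.84]. Speed limits (rad/s): [2.79, 2.79, 3.14, 3.14, 3.14, 3.14, 3.14].

## Interface

Orientations are given as a rotation vector (axis times angle).
In Python, from bench import robot gives the robot as it stands.
- The arm moves only by the tool carry_out, never from a script. Its argument "plan" is a list of rows, each a list of 3 entries, a list of its own where there are three numbers: the opening in per cent of the stroke, from 0 (shut) to 100 (fully open), then the shift along the world's x, y, z normalised to -1 to 1, where 1 is 4 cm, then the turn about the world's z normalised to -1 to 1, where 1 is 0.1 rad. A call has 1 to 12 rows; each row shifts and turns the commanded pose from where the row before left it; what a row does not reach is not made up. A row lasts 1/10 s, in which the tool goes at most 50 mm and 8.59 degrees, less where a joint would pass 70% of its speed; a pose out of reach is approached as far as the arm can. A call with a number of a shift or a turn outside -1 to 1 is refused whole. A call with a gripper value outside its range is refused whole. The fingers move at their own pace and stop on an object; "newtons" is the grip in N (left out, the last holds). Time passes only in rows, so rows that do not move let the fingers close. It gives the time, the measured TCP pose, the force, the opening and the grip force at its end, in the units of the state.
- robot.get_state(): the state, without advancing time (a new reading comes with each control period).
- robot.camera(name): name is "scene" or "top"; returns a dict with "image" (420x560x3 uint8, red, green, blue), "intrinsics" (3x3 intrinsics, pixels), "k1" (the pictures are not rectified: a ray, as slopes to the right and down, at radius r is drawn at 1 + k1 r^2 times it, then the intrinsics apply), "extrinsics" (4x4, takes a point from camera to world coordinates). Camera axes: x right, y down, z forward; pixel columns grow to the right and rows downward; lengths in m; the calibration is good to about 2 mm. A picture is of the moment at which its call begins. There is no depth.
- robot.close_job(): hands the job in; it is judged then, once.
The state is a dict: "time": time; "qpos": joint angles; "qvel": joint speeds; "joint_efforts": joint torques, N m; "tool_pos": TCP position; "orientation": TCP orientation; "force": force on the tool from outside, world axes, zero at the start; "ft_torque": the same for the moment, N m; "finger_gap": finger opening in m; "grasp_force": force on a finger pad.
Only numpy, scipy, OpenCV 4.12 (cv2) and the standard library are available. Lean on these libraries where they do the work, as an engineer would, in place of code of your own. Each camera call takes 0.05 s, during which the arm holds its last target. There are 200 camera calls.

## Working session

There is one attempt and no reset: what is moved stays moved. The work goes in short steps, Python scripts to look and compute and a tool call to move; the robot and the scene stay as the last step left them, time stands still between calls to the robot, and variables do not carry over. Pictures are saved under pics/ and viewed, at most 10 in all, crops included, and the job is handed in when it is done.

Besides the shell and the picture viewer there is one more tool, called by a JSON object that holds its "method" and its "body", one argument or row to a line. carry_out: Moves the arm, as the interface text tells. Scaled input: -1 to 1 covers 4 cm each way for a shift and 0.1 rad each way for a turn. Its arguments: {"type":"object","properties":{"plan":{"type":"array","items":{"type":"array"}},"newtons":{"type":"number"}},"required":["plan"]}

```bash
ls; mkdir -p pics
cat > h.py <<'E'
import numpy as np, cv2
from bench import robot
def cam(n):
    c=robot.camera(n); c['bgr']=cv2.cvtColor(np.ascontiguousarray(c['image']),cv2.COLOR_RGB2BGR); return c
def ray(c,u,v):
    K=np.array(c['intrinsics']);k1=c['k1'];E=np.array(c['extrinsics'])
    d=np.array([(u-K[0,2])/K[0,0],(v-K[1,2])/K[1,1]]);s=d.copy()
    for _ in range(30): s=d/(1+k1*(s@s))
    return E[:3,3],E[:3,:3]@np.array([s[0],s[1],1])
def onz(c,u,v,z):
    o,d=ray(c,u,v); return o+d*(z-o[2])/d[2]
def proj(c,p):
    K=np.array(c['intrinsics']);E=np.array(c['extrinsics'])
    q=E[:3,:3].T@(np.array(p)-E[:3,3]); s=q[:2]/q[2]; s=s*(1+c['k1']*(s@s))
    return K[0,0]*s[0]+K[0,2],K[1,1]*s[1]+K[1,2]
def tri(a,b):
    (o1,d1),(o2,d2)=a,b
    t=np.linalg.lstsq(np.c_[d1,-d2],o2-o1,rcond=None)[0]
    p,q=o1+d1*t[0],o2+d2*t[1]; return (p+q)/2,np.linalg.norm(p-q)
E
python3 - <<'E'
from h import *
for n in('scene','top'):
    c=cam(n); cv2.imwrite(f'pics/{n}0.png',c['bgr']); print(n,c['intrinsics'],c['k1'],np.round(c['extrinsics'],3))
print(robot.get_state())
E
```

```text
pics
scene [[525.59669211   0.         287.46414803]
 [  0.         525.59669211 217.74367275]
 [  0.           0.           1.        ]] -0.16067140154182055 [[-0.126  0.79  -0.6    1.265]
 [ 0.992  0.102 -0.073  0.117]
 [ 0.004 -0.605 -0.796  1.077]
 [ 0.     0.     0.     1.   ]]
top [[458.50285938   0.         282.88423137]
 [  0.         458.50285938 203.60654596]
 [  0.           0.           1.        ]] -0.005580379160260448 [[ 1.000e-03 -9.910e-01  1.370e-01  4.000e-01]
 [-1.000e+00 -2.000e-03 -9.000e-03  1.900e-02]
 [ 9.000e-03 -1.370e-01 -9.910e-01  1.128e+00]
 [ 0.000e+00  0.000e+00  0.000e+00  1.000e+00]]
{'time': 0.1, 'qpos': array([ 1.08849113,  0.61580591, -0.01261562,  1.42477361,  0.00806444,
        1.10341013, -0.04044165]), 'qvel': array([-0.00060626, -0.00017579, -0.00034691, -0.00247572, -0.00157377,
       -0.00066122, -0.00061158]), 'joint_efforts': array([ 8.95190042e-04, -4.70383966e+01,  2.60087829e-01, -1.71572256e+01,
        1.01321642e-02,  5.84965950e-03,  9.23188480e-06]), 'tool_pos': array([ 0.28584267, -0.5830265 ,  0.24425313]), 'orientation': array([-3.05812763e+00, -7.09289583e-01,  8.31203514e-04]), 'force': array([ 0.40898912, -0.45883737,  0.12312398]), 'ft_torque': array([-0.02337095,  0.01715243, -0.03267588]), 'grasp_force': 0.0, 'finger_gap': 0.08526342125060841}
```

View pics/scene0.png

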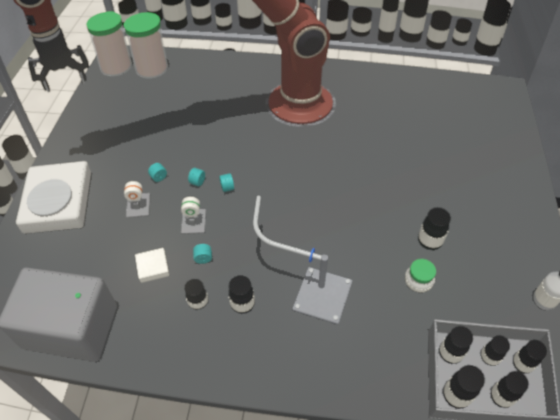

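View pics/top0.png

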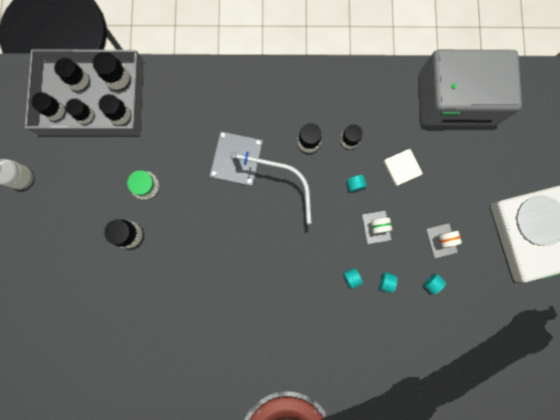

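Scene: green-banded reel at about (191,207), orange reel at (133,190), disc at (312,256), rod tip at (258,199). Top: green at (381,226), orange at (450,240), disc at (246,158), tip at (309,222). The turquoise cylinders are decoys. I'll confirm the green reel in an enlarged crop and measure.

Run:
```python
from h import *
t=cam('top');s=cam('scene')
a=cv2.resize(t['bgr'][140:260,220:480],None,fx=3,fy=3,interpolation=cv2.INTER_CUBIC)
b=cv2.resize(s['bgr'][165:295,110:350],None,fx=2.3,fy=2,interpolation=cv2.INTER_CUBIC)
b=cv2.resize(b,(780,240)); cv2.imwrite('pics/crop.png',np.vstack([a,b]))
cv2.imwrite('pics/t_raw.png',t['bgr'])
def blobs(c,lo,hi,box):
    h=cv2.cvtColor(c['bgr'],cv2.COLOR_BGR2HSV); m=cv2.inRange(h,lo,hi)
    k=np.zeros_like(m);x0,y0,x1,y1=box;k[y0:y1,x0:x1]=m[y0:y1,x0:x1]
    n,_,st,ce=cv2.connectedComponentsWithStats(k); return [(st[i,4],st[i,:4].tolist(),ce[i].round(1)) for i in range(1,n) if st[i,4]>3]
for nm,c,bg,bb in(('top',t,(365,210,400,245),(235,145,260,172)),('scene',s,(175,190,210,225),(300,245,325,270))):
    print(nm,'green',blobs(c,(45,60,40),(80,255,255),bg)); print(' blue',blobs(c,(105,110,60),(130,255,255),bb))
```

```text
top green [(np.int32(51), [372, 223, 20, 5], array([381.6, 224.9]))]
 blue [(np.int32(27), [244, 152, 4, 12], array([245.4, 157.6]))]
scene green []
 blue [(np.int32(29), [309, 248, 6, 14], array([311.2, 254.6]))]
```

View pics/crop.png

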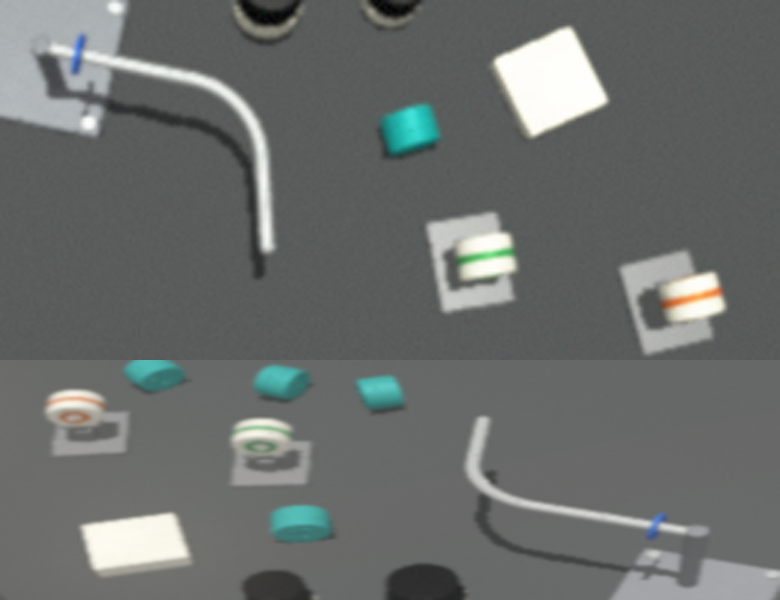

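The crop confirms it: the green-banded cream reel sits in the left cradle, its bore roughly along world x. The orange one is in the other cradle. Now measuring the reel and the rod lines.

```bash
cat > meas.py <<'E'
from h import *
def rod(c,box,axis,thr):
    # centroid of the bright band per row/col, cast onto z=.125
    x0,y0,x1,y1=box; g=cv2.cvtColor(c['bgr'],cv2.COLOR_BGR2GRAY).astype(float)
    w=np.clip(g[y0:y1,x0:x1]-thr,0,None); P=[]
    if axis=='row':
        for i in range(y1-y0):
            if w[i].sum()>40: P.append((x0+(w[i]@np.arange(x1-x0))/w[i].sum(),y0+i))
    else:
        for j in range(x1-x0):
            if w[:,j].sum()>40: P.append((x0+j,y0+(w[:,j]@np.arange(y1-y0))/w[:,j].sum()))
    W=np.array([onz(c,u,v,.125)[:2] for u,v in P])
    d=W-W.mean(0);dr=np.linalg.svd(d)[2][0]; r=d-np.outer(d@dr,dr)
    return P,W.mean(0),dr,np.abs(r).max()
E
python3 - <<'E'
from meas import *
t=cam('top');s=cam('scene')
for nm,c,b1,b2 in(('top',t,(295,190,320,222),(252,148,284,175)),('scene',s,(248,203,270,222),(270,235,306,262))):
    for b,ax in((b1,'row'),(b2,'col')):
        P,m,d,r=rod(c,b,ax,105); print(nm,ax,len(P),m.round(4),np.degrees(np.arctan2(d[1],d[0])).round(2),'res',round(r*1e3,2))
    g=cv2.cvtColor(c['bgr'],cv2.COLOR_BGR2GRAY)
u=(245.4,157.6);v=(311.2,254.6)
print('disc',tri(ray(t,*u),ray(s,*v)),onz(t,*u,.125),onz(s,*v,.125))
g=cv2.cvtColor(t['bgr'],cv2.COLOR_BGR2GRAY);print('tip col',g[212:230,303:316])
g=cv2.cvtColor(s['bgr'],cv2.COLOR_BGR2GRAY);print('tip s',g[192:206,252:266])
def reel(c,box):
    x0,y0,x1,y1=box; g=c['bgr'][y0:y1,x0:x1]; m=((g.max(2)>185)|((g[...,1].astype(int)-g[...,2])>25)).astype(np.uint8)
    n,l,st,ce=cv2.connectedComponentsWithStats(m);i=1+st[1:,4].argmax();mm=cv2.findContours((l==i).astype(np.uint8),0,2)[0][0]+np.array([x0,y0])
    r=cv2.minAreaRect(mm);return st[i],ce[i]+[x0,y0],r
for k,bt,bs in(('green',(365,210,400,245),(178,190,206,222)),('orange',(436,226,466,252),(120,175,148,207))):
    a=reel(t,bt);b=reel(s,bs);print(k,a,b,'tri',tri(ray(t,*a[2][0]),ray(s,*b[2][0])),'onz',onz(t,*a[2][0],.06))
h=cv2.cvtColor(t['bgr'],cv2.COLOR_BGR2HSV);m=cv2.inRange(h,(45,60,40),(80,255,255));m[:210]=0;m[245:]=0;m[:,:365]=0;m[:,400:]=0
ys,xs=np.nonzero(m);W=np.array([onz(t,a,b,.078)[:2] for a,b in zip(xs,ys)]);d=np.linalg.svd(W-W.mean(0))[2][0];print('band dir deg',np.degrees(np.arctan2(d[1],d[0])),W.mean(0))
E
```

```text
top row 32 [ 0.5341 -0.0449] -176.95 res 0.35
top col 32 [0.633  0.0444] -105.86 res 6.97
scene row 19 [ 0.5403 -0.0441] 2.96 res 0.21
scene col 36 [0.6281 0.0397] 78.04 res 0.86
disc (array([0.64146243, 0.09338435, 0.12686932]), np.float64(0.0007070958453387594)) [0.6418789  0.09387618 0.125     ] [0.64028523 0.0929868  0.125     ]
tip col [[ 70  58  85 151 212 234 224 165 113  94  90  91  93]
 [ 71  54  83 150 212 235 225 169 111  94  92  92  92]
 [ 70  56  83 147 210 237 230 172 116  94  92  90  92]
 [ 70  54  82 147 209 241 233 175 117  93  92  92  93]
 [ 70  55  84 148 211 242 233 179 120  96  91  92  91]
 [ 68  56  79 142 208 241 235 185 126  97  92  91  90]
 [ 70  52  71 128 198 240 236 188 129  96  93  92  91]
 [ 70  51  68 120 195 238 234 188 129  97  92  91  90]
 [ 70  55  66 118 191 236 233 190 133  99  90  88  93]
 [ 70  52  65 112 185 231 229 195 144 104  92  91  91]
 [ 71  52  58 101 165 212 215 191 146 104  93  92  91]
 [ 71  52  51  83 137 174 176 155 122  98  91  93  91]
 [ 69  54  50  63  95 118 122 112  99  93  92  91  92]
 [ 69  55  48  52  67  85  93  95  93  92 
[... 1313 characters left out ...]
ay([189.79375, 202.65625]), ((190.0, 202.5), (11.0, 16.0), 90.0)) tri (array([ 0.49248656, -0.21551043,  0.07276966]), np.float64(0.007867576636831125)) onz [ 0.49300914 -0.21430885  0.06      ]
orange (array([  6,   5,  19,  16, 241], dtype=int32), array([451.12033195, 238.67634855]), ((451.0882568359375, 238.8529510498047), (14.794672966003418, 17.220027923583984), 75.96376037597656)) (array([  5,   6,  16,  12, 148], dtype=int32), array([132.2972973 , 186.71621622]), ((132.5, 186.5), (11.0, 15.0), 90.0)) tri (array([ 0.46365302, -0.37720904,  0.07749232]), np.float64(0.0002718417910737615)) onz [ 0.46469773 -0.38366068  0.06      ]
band dir deg -80.32444087061852 [ 0.49563671 -0.21736167]
```

{"method": "carry_out", "body": {
  "plan": [
    [100, [0.525, 0.9, -0.2], -0.286],
    [100, [0.525, 0.9, -0.2], -0.286],
    [100, [0.525, 0.9, -0.2], -0.286],
    [100, [0.525, 0.9, -0.2], -0.286],
    [100, [0.525, 0.9, -0.2], -0.286],
    [100, [0.525, 0.9, -0.2], -0.286],
    [100, [0.525, 0.9, -0.2], -0.286],
    [100, [0.525, 0.9, -0.2], -0.286],
    [100, [0.525, 0.9, -0.2], -0.286],
    [100, [0.525, 0.9, -0.2], -0.286],
    [100, [0, 0, 0], 0]
  ],
  "newtons": 30
}}

```text
time: 1.4
tool_pos: [0.4998, -0.2149, 0.1642]
orientation: [-3.123, -0.286, -0.002]
force: [0.4, 0.5, 0.4]
finger_gap: 0.0854
grasp_force: 0.0
```

Run:
```python
from h import *
t=cam('top');s=cam('scene');st=robot.get_state();print(st['tool_pos'],st['orientation'])
a=cv2.resize(t['bgr'][175:275,325:445],(600,500),interpolation=cv2.INTER_CUBIC)
b=cv2.resize(s['bgr'][140:240,140:260],(600,500),interpolation=cv2.INTER_CUBIC)
i=np.hstack([a,b]);cv2.imwrite('pics/above.png',cv2.resize(i,(800,333)))
p=st['tool_pos'];print('TCP px top',proj(t,p),'scene',proj(s,p)); print('axis onz',onz(t,381.8,225,.06))
print('predicted reel ctr px in scene',proj(s,(.4962,-.2218,.06)))
```

```text
[ 0.49671863 -0.22224372  0.16508556] [-3.12942985e+00 -2.72174693e-01  5.03605327e-04]
TCP px top (np.float64(392.85237371048106), np.float64(220.61216170114977)) scene (np.float64(182.85010212691844), np.float64(178.92774149478933))
axis onz [ 0.49695272 -0.22229074  0.06      ]
predicted reel ctr px in scene (np.float64(189.50704067445906), np.float64(206.84756253262154))
```

View pics/above.png

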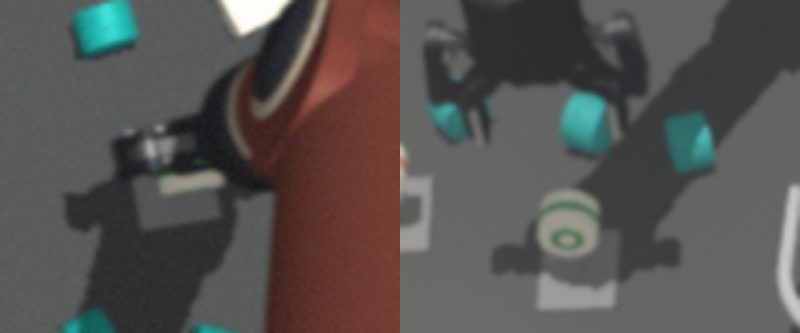

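The picture shows the open gripper above the green reel, which is centred at about (190,207) in the scene view, within a millimetre or two of the prediction. Descending and gripping.

{"method": "carry_out", "body": {
  "plan": [
    [100, [0, 0, -0.5], 0],
    [100, [0, 0, -0.5], 0],
    [100, [0, 0, -0.5], 0],
    [100, [0, 0, -0.5], 0],
    [100, [0, 0, -0.5], 0],
    [100, [0, 0, -0.175], 0],
    [100, [0, 0, 0], 0],
    [100, [0, 0, 0], 0]
  ]
}}

```text
time: 2.3
tool_pos: [0.4963, -0.2247, 0.0591]
orientation: [3.129, 0.264, 0.002]
force: [-0.1, 0.3, 0.2]
finger_gap: 0.0854
grasp_force: 0.0
```

{"method": "carry_out", "body": {
  "plan": [
    [0, [0, 0, 0], 0],
    [0, [0, 0, 0], 0],
    [0, [0, 0, 0], 0],
    [0, [0, 0, 0], 0],
    [0, [0, 0, 0], 0],
    [0, [0, 0, 0], 0],
    [0, [0, 0, 0], 0],
    [0, [0, 0, 0], 0]
  ],
  "newtons": 30
}}

```text
time: 3.1
tool_pos: [0.496, -0.2212, 0.0593]
orientation: [-3.127, -0.268, 0.001]
force: [-1.6, 3.7, 7.5]
finger_gap: 0.0436
grasp_force: 29.5
```

{"method": "carry_out", "body": {
  "plan": [
    [0, [0, 0, 0.4], 0],
    [0, [0, 0, 0.4], 0],
    [0, [0, 0, 0.4], 0],
    [0, [0, 0, 0.425], 0],
    [0, [-0.35, 0, 0], 0],
    [0, [-0.35, 0.3, 0], -0.15],
    [0, [0, 0.55, 0], -0.15],
    [0, [0, 0.55, 0], -0.15],
    [0, [0, 0.55, 0], -0.15],
    [0, [0, 0.55, 0], -0.15],
    [0, [0, 0.55, 0], -0.15],
    [0, [0, 0.55, 0], -0.15]
  ]
}}

```text
time: 4.3
tool_pos: [0.4681, -0.0786, 0.1235]
orientation: [-3.14, -0.101, -0.001]
force: [-0.0, -0.1, -0.4]
finger_gap: 0.0437
grasp_force: 30.9
```

{"method": "carry_out", "body": {
  "plan": [
    [0, [0, 0.5, 0], -0.13],
    [0, [0, 0.23, 0], 0],
    [0, [0, 0, 0], 0],
    [0, [0, 0, 0], 0],
    [0, [0, 0, 0], 0]
  ]
}}

```text
time: 4.8
tool_pos: [0.4681, -0.0519, 0.1233]
orientation: [3.14, 0.078, 0.0]
force: [-0.2, -0.6, -1.4]
finger_gap: 0.0431
grasp_force: 30.9
```

Run:
```python
from h import *
t=cam('top');s=cam('scene');st=robot.get_state();print(st['tool_pos'],st['orientation'],st['force'])
a=cv2.resize(t['bgr'][165:265,255:375],(600,500),interpolation=cv2.INTER_CUBIC)
b=cv2.resize(s['bgr'][140:240,200:320],(600,500),interpolation=cv2.INTER_CUBIC)
cv2.imwrite('pics/pre.png',cv2.resize(np.hstack([a,b]),(800,333)))
p=st['tool_pos'];c=(p[0],p[1],p[2]+.0007);print('reel px',proj(t,c),proj(s,c),'tip',proj(s,(.498,-.0468,.125)))
```

```text
[ 0.46811109 -0.05168233  0.12331861] [3.14005992e+00 7.80864929e-02 2.06810046e-04] [-0.34739105  0.06213063 -0.83743095]
reel px (np.float64(310.9881242910237), np.float64(235.37602909297007)) (np.float64(257.8454697553383), np.float64(188.1328412463994)) tip (np.float64(257.8412698267569), np.float64(197.69642135566892))
```

View pics/pre.png

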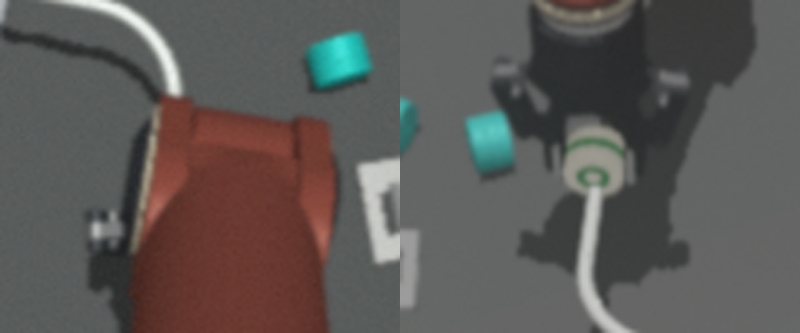

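Scene view: the reel is held square, its green bore ring at about (258,193) and the rod tip just ahead at (258,197). Measuring the lateral offset of the ring from the rod line.

Run:
```python
from meas import *
s=cam('scene')
P,m,d,r=rod(s,(248,201,270,220),'row',112); P=np.array(P); f=np.polyfit(P[:,1],P[:,0],1); print(m,np.degrees(np.arctan(d[1]/d[0])),r)
g=s['bgr'].astype(int); e=g[...,1]-np.maximum(g[...,2],g[...,0]); 
w=e[186:200,248:270].clip(8,None)-8; print(w)
w2=w.copy(); ys,xs=np.mgrid[186:200,248:270]; 
print('ring',(w2*xs).sum()/w2.sum(),(w2*ys).sum()/w2.sum())
for v in(190,192,193,194):print(v,np.polyval(f,v))
# reel silhouette left/right
print(g[180:194:2,246:274].max(2))
```

```text
[ 0.53449179 -0.044402  ] 2.9069138144604953 0.00021147105374736178
[[ 0  0  0  0  0  0  0  0  0  0  0  0  0  0  0  0  0  5 14  0  0  0]
 [ 0  0  0  0  0  0  0  0  0  0  0  0  0  0  0  0  0  0  2  0  0  0]
 [ 0  0  0  0  0  0  0  0  0  0  0  0  0  0  0  0  0  0  0  0  0  0]
 [ 0  0  0  0  0  0  0  0  0  0  0  0  0  0  0  0  0  0  0  0  0  0]
 [ 0  0  0  0  0  0  1  7 11 13 12  8  4  0  0  0  0  0  0  0  0  0]
 [ 0  0  0  0  0  3 17 18 13 12 14 15 18 10  0  0  0  0  0  0  0  0]
 [ 0  0  0  0  0 12 23 14  0  0  0  0 13 21  8  0  0  0  0  0  0  0]
 [ 0  0  0  0  0 13 23 11  0  0  0  0  6 21 16  0  0  0  0  0  0  0]
 [ 0  0  0  0  0  6 19 17  6  0  0  0 11 23 13  0  0  0  0  0  0  0]
 [ 0  0  0  0  0  0  5 14 12  5  0  2 13 15  3  0  0  0  0  0  0  0]
 [ 0  0  0  0  0  0  0  0  1  0  0  0  0  0  0  0  0  0  0  0  0  0]
 [ 0  0  0  0  0  0  0  0  0  0  0  0  0  0  0  0  0  0  0  0  0  0]
 [ 0  0  0  0  0  0  0  0  0  0  0  0  0  0  0  0  0  0  0  0  0  0]
 [ 0  0  0  0  0  0  0  0  0  0  0  0  0  0  0  0  0  0  0  0  0  0]]
ring 257.7550644567219 192.24861878453038
190 259.16222454719866

[... 184 characters left out ...]
 57  59  52  72 113 128 123 116 117 116 114 115 115 114 114 117 122 130
  137 141 126  80  50  48  48  48  48  48]
 [ 94  95  67  67 101 117 125 135 141 143 144 147 146 143 140 137 131 120
  114 117 119  92  70  61  51  48  47  51]
 [104 103  74  86 128 144 150 153 155 156 156 155 156 156 155 154 152 148
  141 128 107  89 103  99  70  51  48  52]
 [102 104  87 112 144 153 153 153 153 153 152 151 152 154 155 154 154 153
  152 147 132 102 106 104  76  54  49  52]
 [ 96 105 103 136 151 154 152 145 136 127 124 124 124 127 131 140 148 153
  154 151 138 105 107 105  75  52  50  56]
 [105 106 107 140 152 153 145 121 110 121 140 145 144 138 124 113 126 145
  153 153 143 111 108 106  82  58  54  59]]
```

{"method": "carry_out", "body": {
  "plan": [
    [0, [0, 0.075, 0.025], 0],
    [0, [0.1, 0.005, 0], 0],
    [0, [0.1, 0.005, 0], 0],
    [0, [0.1, 0.005, 0], 0],
    [0, [0.1, 0.005, 0], 0],
    [0, [0, 0, 0], 0],
    [0, [0, 0, 0], 0]
  ]
}}

```text
time: 5.65
tool_pos: [0.4841, -0.0466, 0.1242]
orientation: [-3.14, -0.082, 0.001]
force: [-0.3, -0.4, -1.0]
finger_gap: 0.0433
grasp_force: 30.9
```

{"method": "carry_out", "body": {
  "plan": [
    [0, [0.075, -0.005, 0], 0],
    [0, [0.075, 0.004, 0], 0],
    [0, [0.075, 0.004, 0], 0],
    [0, [0, 0, 0], 0]
  ]
}}

```text
time: 6.05
tool_pos: [0.4938, -0.0464, 0.1243]
orientation: [-3.141, -0.082, -0.001]
force: [0.3, 0.5, -0.4]
finger_gap: 0.0436
grasp_force: 30.9
```

```bash
cat > s.py <<'E'
from h import *
st=robot.get_state(); o=st['orientation']; a=2*np.arctan2(o[1],o[0]); print('t',round(st['time'],2),'pos',st['tool_pos'].round(4),'bore deg',round((np.degrees(a))%180,2),'F',st['force'].round(2),'M',st['ft_torque'].round(3))
E
python3 s.py; python3 s.py
```

```text
t 6.05 pos [ 0.4938 -0.0464  0.1243] bore deg 2.98 F [ 0.27  0.49 -0.36] M [ 0.042  0.046 -0.036]
t 6.05 pos [ 0.4938 -0.0464  0.1243] bore deg 2.98 F [ 0.27  0.49 -0.36] M [ 0.042  0.046 -0.036]
```

Threaded by about 15 mm with no force. Continuing.

{"method": "carry_out", "body": {
  "plan": [
    [0, [0.075, 0.004, 0], 0],
    [0, [0.075, 0.004, 0], 0],
    [0, [0.075, 0.004, 0], 0],
    [0, [0.075, 0.004, 0], 0],
    [0, [0, 0, 0], 0]
  ]
}}

```text
time: 6.55
tool_pos: [0.5058, -0.0458, 0.1243]
orientation: [-3.141, -0.082, -0.001]
force: [0.1, 0.5, -1.4]
finger_gap: 0.0435
grasp_force: 30.9
```

{"method": "carry_out", "body": {
  "plan": [
    [0, [0.075, 0.004, 0], 0],
    [0, [0.075, 0.004, 0], 0],
    [0, [0.075, 0.004, 0], 0],
    [0, [0, 0, 0], 0],
    [0, [0, 0, 0], 0]
  ]
}}

```text
time: 7.05
tool_pos: [0.5141, -0.0454, 0.1243]
orientation: [-3.14, -0.081, 0.0]
force: [-0.4, -1.1, -1.0]
finger_gap: 0.0432
grasp_force: 30.9
```

{"method": "carry_out", "body": {
  "plan": [
    [0, [0, 0.025, 0], 0],
    [0, [0, 0, 0], 0],
    [0, [0, 0, 0], 0]
  ]
}}

```text
time: 7.35
tool_pos: [0.5139, -0.0446, 0.1243]
orientation: [3.14, 0.081, -0.0]
force: [0.1, -1.1, -1.0]
finger_gap: 0.0436
grasp_force: 30.9
```

{"method": "carry_out", "body": {
  "plan": [
    [0, [0, -0.05, 0], 0],
    [0, [0, 0, 0], 0],
    [0, [0, 0, 0], 0]
  ]
}}

```text
time: 7.65
tool_pos: [0.5141, -0.0463, 0.1243]
orientation: [-3.14, -0.081, -0.0]
force: [-0.0, -0.5, -0.3]
finger_gap: 0.0435
grasp_force: 30.9
```

{"method": "carry_out", "body": {
  "plan": [
    [0, [0, -0.025, 0], 0],
    [0, [0, 0, 0], 0],
    [0, [0, 0, 0], 0]
  ]
}}

```text
time: 7.95
tool_pos: [0.5141, -0.0473, 0.1243]
orientation: [-3.14, -0.081, -0.0]
force: [-0.2, 0.8, -0.8]
finger_gap: 0.0435
grasp_force: 30.9
```

Run:
```python
from meas import *
t=cam('top');t['bgr']=cv2.imread('pics/t_raw.png')
for thr in(130,150):
  P,m,d,r=rod(t,(265,152,281,170),'col',thr);print(m,np.degrees(np.arctan(d[1]/d[0])),r)
  P,m,d,r=rod(t,(299,192,318,220),'row',thr);print(m,np.degrees(np.arctan(d[1]/d[0])),r)
g=t['bgr'][150:166,264:282].max(2);print(g)
s=cam('scene')
P,m,d,r=rod(s,(275,238,305,260),'col',112);print('scene',m,np.degrees(np.arctan(d[1]/d[0])),r)
# tip end top: half-brightness row ~223.3
print('tip end',onz(t,308.7,223.4,.125)[:2], onz(s,258.2,195.6,.125)[:2])
```

```text
[0.62934019 0.03320218] 77.97224178606577 0.00014080701443227326
[ 0.53404083 -0.04485527] 2.910736944617667 0.00016557057521307907
[0.62938443 0.03320232] 78.04461973827965 0.0001505243765078353
[ 0.53404084 -0.04485877] 2.9406385483269952 0.00020289266927937517
[[ 92  95  92  93  92  92  95  93  91  94  94  91  90  94  91  94  94  93]
 [ 92  93  95  92  91  93  91  92  94  90  92  90  89  91  93  92  93  93]
 [ 94  93  93  93  93  92  94  92  94  91  91  93  91  91  91  93  92  91]
 [ 93  94  91  93  89  93  91  91  94  94  93  93  92  92  91  93  92  93]
 [ 94  92  92  92  91  95  93  92  93  94  89  91  94  92  95  93  91  93]
 [ 94  93  93  93  93  93  91  92  93  94  93  91  92  92  91  92  93  91]
 [ 94  91  91  92  93  93  93  91  91  92  93  93  93  92  93  92  94  93]
 [ 92  93  93  92  93  93  93  93  93  92  91  91  91  88  95  93  91  93]
 [ 99  92  95  93  91  91  93  93  93  92  93  93  91  92  92  92  95  94]
 [135 127 116 108 101  94  93  94  92  91  92  92  92  93  92  93  91  94]
 [209 194 176 155 141 127 118 112 104 100  95  94  93  93  92  94  95  94]
 [241 234 226 220 212 203 183 164 150 138 131 122 111 100  99  94  96  92]
 [227 232 238 242 243 238 229 224 220 214 202 182 160 145 133 126 118 109]
 [180 194 208 221 227 230 235 241 244 242 236 227 216 212 210 197 178 157]
 [124 132 145 158 173 185 198 216 222 226 230 233 230 236 239 234 227 214]
 [ 96 100 105 114 121 128 137 150 161 174 188 198 207 218 227 232 234 232]]
scene [0.62876377 0.04419373] 77.94110311694293 0.00024130674454776258
tip end [ 0.49433903 -0.04678859] [ 0.49159329 -0.04698462]
```

```bash
cat > path.py <<'E'
import numpy as np
TH=np.radians(3.0)
def cl(s,B):  # centre line, s=0 at bend start
    s=np.atleast_1d(s);R=.065;L=R*np.radians(75);out=[]
    for v in s:
        a=np.clip(v,0,L)/R
        x,y=R*np.sin(a),R*(1-np.cos(a))
        e=v-np.clip(v,0,L); x+=e*np.cos(a);y+=e*np.sin(a)
        out.append((x,y))
    o=np.array(out);c,n=np.cos(TH),np.sin(TH)
    return np.array(B)+o@np.array([[c,n],[-n,c]])
def pose(s,B):  # reel centre and bore angle: best (minimax) straight fit to +-15 mm of rod
    p=cl(s+np.linspace(-.015,.015,61),B); a=np.arctan2(*(p[-1]-p[0])[::-1])
    for _ in range(3):
        u=np.array([np.cos(a),np.sin(a)]);n=np.array([-u[1],u[0]])
        q=p-p[30];t=q@u;w=q@n
        k=np.polyfit(t,w,1)[0]; a+=k*.999
    w=w-0; mid=(w.max()+w.min())/2
    return np.r_[p[30]+mid*n,a]
def rows(s0,s1,n,B):
    P=np.array([pose(s,B) for s in np.linspace(s0,s1,n+1)])
    for d in np.diff(P,axis=0): print('[0, [%.3f, %.3f, 0], %.2f],'%(d[0]/.04,d[1]/.04,d[2]/.1),end=' ')
    print('\nstart',P[0].round(4),np.degrees(P[0,2]).round(1),'end',P[-1].round(4),np.degrees(P[-1,2]).round(1))
E
python3 - <<'E'
from h import *; from path import *
s=robot.camera('scene')
f=onz(s,257.7,192.2,.124);print('front face scene',f,'reel ctr x',f[0]-.015,'TCP .4681')
B=(.5625,-.0434);print('C tip',cl(-.065,B),'leg2 @',cl(.0851+.0425,B),'seat',cl(.0851+.085,B))
rows(-.0484,-.018,10,B)
E
python3 s.py
```

```text
front face scene [ 0.48061898 -0.05000051  0.124     ] reel ctr x 0.46561898366292587 TCP .4681
C tip [[ 0.49758908 -0.04680184]] leg2 @ [[0.63151716 0.0495828 ]] seat [[0.64035341 0.09115407]]
[0, [0.076, 0.004, 0], 0.00], [0, [0.076, 0.004, 0], -0.00], [0, [0.076, 0.004, 0], -0.00], [0, [0.076, 0.004, 0], 0.00], [0, [0.076, 0.004, 0], 0.00], [0, [0.076, 0.004, 0], -0.00], [0, [0.076, 0.004, 0], -0.00], [0, [0.076, 0.004, 0], 0.00], [0, [0.076, 0.004, 0], 0.00], [0, [0.076, 0.004, 0], -0.00], 
start [ 0.5142 -0.0459  0.0524] 3.0 end [ 0.5445 -0.0443  0.0524] 3.0
t 8.1 pos [ 0.5141 -0.0473  0.1243] bore deg 2.97 F [-0.42  0.06 -0.05] M [ 0.054 -0.002  0.033]
```

{"method": "carry_out", "body": {
  "plan": [
    [0, [0, 0.033, 0], 0],
    [0, [0.08, 0.004, 0], 0],
    [0, [0.08, 0.004, 0], 0],
    [0, [0.08, 0.004, 0], 0],
    [0, [0.08, 0.004, 0], 0],
    [0, [0, 0, 0], 0]
  ]
}}

```text
time: 8.7
tool_pos: [0.5276, -0.0454, 0.1243]
orientation: [3.141, 0.082, 0.001]
force: [0.6, 0.4, -0.3]
finger_gap: 0.0439
grasp_force: 30.9
```

{"method": "carry_out", "body": {
  "plan": [
    [0, [0.08, 0.004, 0], 0],
    [0, [0.08, 0.004, 0], 0],
    [0, [0.08, 0.004, 0], 0],
    [0, [0.08, 0.004, 0], 0],
    [0, [0.08, 0.004, 0], 0],
    [0, [0, 0, 0], 0],
    [0, [0, 0, 0], 0]
  ]
}}

```text
time: 9.4
tool_pos: [0.5429, -0.0446, 0.1242]
orientation: [-3.14, -0.081, 0.0]
force: [0.3, -0.7, -1.5]
finger_gap: 0.0432
grasp_force: 30.9
```

```bash
python3 s.py
python3 - <<'E'
from path import *
B=(.5635,-.0434)
for a,b in((-.018,.0),(0,.012),(.012,.024),(.024,.036)):
    rows(a,b,6,B)
E
```

```text
t 9.4 pos [ 0.5429 -0.0446  0.1242] bore deg 2.97 F [ 0.3  -0.73 -1.54] M [-0.002  0.012 -0.009]
[0, [0.075, 0.004, 0], 0.00], [0, [0.075, 0.005, 0], 0.01], [0, [0.075, 0.006, 0], 0.03], [0, [0.075, 0.006, 0], 0.07], [0, [0.075, 0.007, 0], 0.13], [0, [0.074, 0.008, 0], 0.20], 
start [ 0.5455 -0.0443  0.0524] 3.0 end [ 0.5635 -0.0429  0.0963] 5.5
[0, [0.049, 0.006, 0], 0.17], [0, [0.049, 0.007, 0], 0.20], [0, [0.049, 0.008, 0], 0.23], [0, [0.049, 0.009, 0], 0.25], [0, [0.048, 0.010, 0], 0.27], [0, [0.048, 0.011, 0], 0.29], 
start [ 0.5635 -0.0429  0.0963] 5.5 end [ 0.5752 -0.0408  0.2375] 13.6
[0, [0.048, 0.012, 0], 0.30], [0, [0.047, 0.014, 0], 0.31], [0, [0.047, 0.015, 0], 0.31], [0, [0.046, 0.017, 0], 0.31], [0, [0.046, 0.018, 0], 0.31], [0, [0.045, 0.019, 0], 0.31], 
start [ 0.5752 -0.0408  0.2375] 13.6 end [ 0.5863 -0.037   0.4216] 24.2
[0, [0.045, 0.021, 0], 0.31], [0, [0.044, 0.022, 0], 0.31], [0, [0.043, 0.024, 0], 0.31], [0, [0.043, 0.025, 0], 0.31], [0, [0.042, 0.026, 0], 0.31], [0, [0.041, 0.027, 0], 0.31], 
start [ 0.5863 -0.037   0.4216] 24.2 end [ 0.5966 -0.0312  0.6062] 34.7
```

{"method": "carry_out", "body": {
  "plan": [
    [0, [0.07, 0.004, 0], 0],
    [0, [0.075, 0.005, 0], 0],
    [0, [0.075, 0.006, 0], 0.02],
    [0, [0.075, 0.006, 0], 0.03],
    [0, [0, 0, 0], 0]
  ]
}}

```text
time: 9.9
tool_pos: [0.5554, -0.0437, 0.1243]
orientation: [-3.14, -0.09, -0.001]
force: [-0.9, -0.0, -0.7]
finger_gap: 0.0435
grasp_force: 30.9
```

{"method": "carry_out", "body": {
  "plan": [
    [0, [0.075, 0.006, 0], 0.07],
    [0, [0.075, 0.007, 0], 0.13],
    [0, [0.07, 0.008, 0], 0.2],
    [0, [0, 0, 0], 0],
    [0, [0, 0, 0], 0]
  ]
}}

```text
time: 10.4
tool_pos: [0.5635, -0.0429, 0.1242]
orientation: [-3.138, -0.152, 0.0]
force: [-0.4, 0.0, -1.5]
finger_gap: 0.0434
grasp_force: 30.9
```

```bash
python3 s.py
```

```text
t 10.4 pos [ 0.5635 -0.0429  0.1242] bore deg 5.55 F [-0.36  0.02 -1.46] M [-0.025  0.063  0.022]
```

Tracking precisely with no load. Entering the bend in 2 mm steps.

{"method": "carry_out", "body": {
  "plan": [
    [0, [0.049, 0.006, 0], 0.17],
    [0, [0.049, 0.007, 0], 0.2],
    [0, [0.049, 0.008, 0], 0.23],
    [0, [0, 0, 0], 0],
    [0, [0, 0, 0], 0]
  ]
}}

```text
time: 10.9
tool_pos: [0.5694, -0.0421, 0.1243]
orientation: [-3.132, -0.246, 0.0]
force: [0.0, 0.0, -0.5]
finger_gap: 0.0435
grasp_force: 30.9
```

{"method": "carry_out", "body": {
  "plan": [
    [0, [0.049, 0.009, 0], 0.25],
    [0, [0.048, 0.01, 0], 0.27],
    [0, [0.048, 0.011, 0], 0.29],
    [0, [0, 0, 0], 0],
    [0, [0, 0, 0], 0]
  ]
}}

```text
time: 11.4
tool_pos: [0.5752, -0.0409, 0.1243]
orientation: [-3.119, -0.373, 0.0]
force: [0.3, 0.0, -1.4]
finger_gap: 0.0438
grasp_force: 30.9
```

```bash
python3 s.py
```

```text
t 11.4 pos [ 0.5752 -0.0409  0.1243] bore deg 13.63 F [ 0.27  0.01 -1.41] M [ 0.027 -0.022 -0.029]
```

{"method": "carry_out", "body": {
  "plan": [
    [0, [0.048, 0.012, 0], 0.3],
    [0, [0.047, 0.014, 0], 0.31],
    [0, [0.047, 0.015, 0], 0.31],
    [0, [0, 0, 0], 0],
    [0, [0, 0, 0], 0]
  ]
}}

```text
time: 11.9
tool_pos: [0.5809, -0.0393, 0.1243]
orientation: [-3.099, -0.516, 0.0]
force: [-0.3, -0.2, -0.7]
finger_gap: 0.0435
grasp_force: 30.9
```

```bash
python3 s.py
```

```text
t 11.9 pos [ 0.5809 -0.0393  0.1243] bore deg 18.9 F [-0.26 -0.22 -0.68] M [-0.015 -0.048  0.001]
```

{"method": "carry_out", "body": {
  "plan": [
    [0, [0.046, 0.017, 0], 0.31],
    [0, [0.046, 0.018, 0], 0.31],
    [0, [0.045, 0.019, 0], 0.31],
    [0, [0, 0, 0], 0],
    [0, [0, 0, 0], 0]
  ]
}}

```text
time: 12.4
tool_pos: [0.5864, -0.0371, 0.1243]
orientation: [-3.071, -0.659, 0.0]
force: [0.1, 0.4, -0.5]
finger_gap: 0.0435
grasp_force: 30.9
```

```bash
python3 s.py
python3 - <<'E'
from path import *
B=(.5635,-.0434)
for a,b,n in((.036,.048,6),(.048,.060,6),(.06,.072,6),(.072,.084,6),(.084,.102,6)):
    rows(a,b,n,B)
E
```

```text
t 12.4 pos [ 0.5864 -0.0371  0.1243] bore deg 24.23 F [ 0.12  0.43 -0.5 ] M [-0.042 -0.047 -0.024]
[0, [0.040, 0.029, 0], 0.31], [0, [0.039, 0.030, 0], 0.31], [0, [0.038, 0.031, 0], 0.31], [0, [0.037, 0.032, 0], 0.31], [0, [0.036, 0.033, 0], 0.31], [0, [0.035, 0.035, 0], 0.31], 
start [ 0.5966 -0.0312  0.6062] 34.7 end [ 0.6057 -0.0236  0.7908] 45.3
[0, [0.034, 0.036, 0], 0.31], [0, [0.033, 0.037, 0], 0.31], [0, [0.032, 0.038, 0], 0.31], [0, [0.031, 0.039, 0], 0.31], [0, [0.030, 0.040, 0], 0.31], [0, [0.028, 0.040, 0], 0.31], 
start [ 0.6057 -0.0236  0.7908] 45.3 end [ 0.6132 -0.0145  0.9754] 55.9
[0, [0.027, 0.041, 0], 0.31], [0, [0.026, 0.042, 0], 0.31], [0, [0.024, 0.043, 0], 0.31], [0, [0.023, 0.044, 0], 0.31], [0, [0.022, 0.044, 0], 0.31], [0, [0.020, 0.045, 0], 0.31], 
start [ 0.6132 -0.0145  0.9754] 55.9 end [ 0.6189 -0.0041  1.1599] 66.5
[0, [0.019, 0.045, 0], 0.30], [0, [0.018, 0.046, 0], 0.28], [0, [0.017, 0.046, 0], 0.26], [0, [0.016, 0.047, 0], 0.24], [0, [0.015, 0.047, 0], 0.21], [0, [0.014, 0.048, 0], 0.18], 
start [ 0.6189 -0.0041  1.1599] 66.5 end [0.6229 0.0071 1.3087] 75.0
[0, [0.020, 0.072, 0], 0.22], [0, [0.019, 0.072, 0], 0.15], [0, [0.018, 0.073, 0], 0.09], [0, [0.018, 0.073, 0], 0.04], [0, [0.017, 0.073, 0], 0.01], [0, [0.016, 0.073, 0], 0.00], 
start [0.6229 0.0071 1.3087] 75.0 end [0.6272 0.0245 1.3614] 78.0
```

{"method": "carry_out", "body": {
  "plan": [
    [0, [0.045, 0.021, 0], 0.31],
    [0, [0.044, 0.022, 0], 0.31],
    [0, [0.043, 0.024, 0], 0.31],
    [0, [0, 0, 0], 0],
    [0, [0, 0, 0], 0]
  ]
}}

```text
time: 12.9
tool_pos: [0.5917, -0.0344, 0.1243]
orientation: [-3.038, -0.801, 0.0]
force: [0.2, 0.9, -0.9]
finger_gap: 0.0435
grasp_force: 30.9
```

{"method": "carry_out", "body": {
  "plan": [
    [0, [0.043, 0.025, 0], 0.31],
    [0, [0.042, 0.027, 0], 0.31],
    [0, [0, 0, 0], 0],
    [0, [0, 0, 0], 0]
  ]
}}

```text
time: 13.3
tool_pos: [0.5951, -0.0323, 0.1243]
orientation: [-3.011, -0.895, -0.0]
force: [0.1, 0.8, -0.6]
finger_gap: 0.0434
grasp_force: 30.9
```

{"method": "carry_out", "body": {
  "plan": [
    [0, [0.04, 0.028, 0], 0.31],
    [0, [0.039, 0.03, 0], 0.31],
    [0, [0.038, 0.031, 0], 0.31],
    [0, [0, 0, 0], 0],
    [0, [0, 0, 0], 0]
  ]
}}

```text
time: 13.8
tool_pos: [0.5997, -0.0287, 0.1242]
orientation: [-2.966, -1.034, 0.0]
force: [-0.2, -0.1, -1.4]
finger_gap: 0.0437
grasp_force: 30.9
```

```bash
python3 s.py
```

```text
t 13.8 pos [ 0.5997 -0.0287  0.1242] bore deg 38.44 F [-0.19 -0.11 -1.43] M [ 0.016  0.01  -0.004]
```

{"method": "carry_out", "body": {
  "plan": [
    [0, [0.038, 0.032, 0], 0.31],
    [0, [0.037, 0.032, 0], 0.31],
    [0, [0.036, 0.033, 0], 0.31],
    [0, [0, 0, 0], 0],
    [0, [0, 0, 0], 0]
  ]
}}

```text
time: 14.3
tool_pos: [0.6042, -0.0249, 0.1243]
orientation: [-2.915, -1.171, 0.0]
force: [1.0, 0.3, -0.5]
finger_gap: 0.0438
grasp_force: 30.9
```

{"method": "carry_out", "body": {
  "plan": [
    [0, [0.035, 0.035, 0], 0.31],
    [0, [0.035, 0.036, 0], 0.31],
    [0, [0.034, 0.037, 0], 0.31],
    [0, [0, 0, 0], 0],
    [0, [0, 0, 0], 0]
  ]
}}

```text
time: 14.8
tool_pos: [0.6083, -0.0205, 0.1243]
orientation: [-2.857, -1.305, 0.0]
force: [0.4, -0.4, -1.4]
finger_gap: 0.0433
grasp_force: 30.9
```

```bash
python3 s.py
```

```text
t 14.8 pos [ 0.6083 -0.0205  0.1243] bore deg 49.1 F [ 0.36 -0.38 -1.36] M [ 0.058 -0.029  0.016]
```

{"method": "carry_out", "body": {
  "plan": [
    [0, [0.032, 0.038, 0], 0.31],
    [0, [0.031, 0.039, 0], 0.31],
    [0, [0.029, 0.04, 0], 0.31],
    [0, [0, 0, 0], 0],
    [0, [0, 0, 0], 0]
  ]
}}

```text
time: 15.3
tool_pos: [0.612, -0.0159, 0.1243]
orientation: [-2.794, -1.437, 0.0]
force: [0.2, 0.3, -0.4]
finger_gap: 0.0433
grasp_force: 30.9
```

{"method": "carry_out", "body": {
  "plan": [
    [0, [0.028, 0.041, 0], 0.31],
    [0, [0.027, 0.042, 0], 0.31],
    [0, [0, 0, 0], 0],
    [0, [0, 0, 0], 0]
  ]
}}

```text
time: 15.7
tool_pos: [0.6142, -0.0125, 0.1243]
orientation: [-2.748, -1.523, -0.0]
force: [-0.1, 0.6, -1.6]
finger_gap: 0.0437
grasp_force: 30.9
```

```bash
python3 s.py
```

```text
t 15.7 pos [ 0.6142 -0.0125  0.1243] bore deg 57.98 F [-0.09  0.6  -1.64] M [-0.022  0.032  0.023]
```

{"method": "carry_out", "body": {
  "plan": [
    [0, [0.026, 0.042, 0], 0.31],
    [0, [0.025, 0.043, 0], 0.31],
    [0, [0.023, 0.044, 0], 0.31],
    [0, [0, 0, 0], 0],
    [0, [0, 0, 0], 0]
  ]
}}

```text
time: 16.2
tool_pos: [0.6172, -0.0074, 0.1243]
orientation: [-2.674, -1.649, -0.0]
force: [1.3, -0.3, -0.3]
finger_gap: 0.0435
grasp_force: 30.9
```

{"method": "carry_out", "body": {
  "plan": [
    [0, [0.022, 0.044, 0], 0.31],
    [0, [0.02, 0.045, 0], 0.31],
    [0, [0, 0, 0], 0],
    [0, [0, 0, 0], 0]
  ]
}}

```text
time: 16.6
tool_pos: [0.6189, -0.0037, 0.1243]
orientation: [-2.622, -1.731, -0.0]
force: [-0.4, 0.2, -0.6]
finger_gap: 0.0436
grasp_force: 30.9
```

```bash
python3 s.py
```

```text
t 16.6 pos [ 0.6189 -0.0037  0.1243] bore deg 66.87 F [-0.41  0.2  -0.63] M [-0.005  0.027 -0.002]
```

{"method": "carry_out", "body": {
  "plan": [
    [0, [0.019, 0.045, 0], 0.28],
    [0, [0.018, 0.046, 0], 0.27],
    [0, [0.017, 0.046, 0], 0.26],
    [0, [0, 0, 0], 0],
    [0, [0, 0, 0], 0]
  ]
}}

```text
time: 17.1
tool_pos: [0.621, 0.0017, 0.1243]
orientation: [-2.549, -1.835, 0.0]
force: [-0.1, 0.3, -1.4]
finger_gap: 0.0433
grasp_force: 30.9
```

{"method": "carry_out", "body": {
  "plan": [
    [0, [0.016, 0.047, 0], 0.23],
    [0, [0.015, 0.047, 0], 0.2],
    [0, [0.014, 0.048, 0], 0.18],
    [0, [0, 0, 0], 0],
    [0, [0, 0, 0], 0]
  ]
}}

```text
time: 17.6
tool_pos: [0.6228, 0.0074, 0.1243]
orientation: [-2.492, -1.912, -0.0]
force: [-0.2, 0.3, -0.6]
finger_gap: 0.0431
grasp_force: 30.9
```

```bash
python3 s.py
```

```text
t 17.6 pos [0.6228 0.0074 0.1243] bore deg 75.0 F [-0.18  0.3  -0.58] M [ 0.007 -0.042  0.002]
```

{"method": "carry_out", "body": {
  "plan": [
    [0, [0.02, 0.07, 0], 0.22],
    [0, [0.019, 0.072, 0], 0.15],
    [0, [0.019, 0.072, 0], 0.09],
    [0, [0, 0, 0], 0],
    [0, [0, 0, 0], 0]
  ]
}}

```text
time: 18.1
tool_pos: [0.6251, 0.0161, 0.1243]
orientation: [-2.447, -1.969, 0.0]
force: [-0.1, -1.1, -0.5]
finger_gap: 0.0433
grasp_force: 30.9
```

{"method": "carry_out", "body": {
  "plan": [
    [0, [0.018, 0.072, 0], 0.04],
    [0, [0.017, 0.072, 0], 0.02],
    [0, [0.016, 0.073, 0], 0],
    [0, [0, 0, 0], 0],
    [0, [0, 0, 0], 0]
  ]
}}

```text
time: 18.6
tool_pos: [0.6272, 0.0247, 0.1243]
orientation: [-2.442, -1.977, 0.0]
force: [-0.6, -0.3, -1.2]
finger_gap: 0.0436
grasp_force: 30.9
```

```bash
python3 s.py
```

```text
t 18.6 pos [0.6272 0.0247 0.1243] bore deg 77.99 F [-0.6  -0.27 -1.21] M [ 0.037 -0.036  0.023]
```

{"method": "carry_out", "body": {
  "plan": [
    [0, [0.021, 0.098, 0], 0],
    [0, [0.021, 0.098, 0], 0],
    [0, [0.021, 0.098, 0], 0],
    [0, [0.021, 0.098, 0], 0],
    [0, [0.021, 0.098, 0], 0],
    [0, [0, 0, 0], 0]
  ]
}}

```text
time: 19.2
tool_pos: [0.6315, 0.0454, 0.1244]
orientation: [-2.44, -1.978, -0.001]
force: [-0.5, -0.1, -0.3]
finger_gap: 0.0434
grasp_force: 30.9
```

{"method": "carry_out", "body": {
  "plan": [
    [0, [0.021, 0.098, 0], 0],
    [0, [0.021, 0.098, 0], 0],
    [0, [0.021, 0.098, 0], 0],
    [0, [0.021, 0.098, 0], 0],
    [0, [0.021, 0.098, 0], 0],
    [0, [0, 0, 0], 0]
  ]
}}

```text
time: 19.8
tool_pos: [0.6356, 0.065, 0.1243]
orientation: [-2.44, -1.978, -0.001]
force: [-0.3, 1.2, -0.5]
finger_gap: 0.0433
grasp_force: 30.9
```

```bash
python3 s.py
```

```text
t 19.8 pos [0.6356 0.065  0.1243] bore deg 78.05 F [-0.31  1.18 -0.46] M [0.009 0.065 0.01 ]
```

Nearly there, about 11 mm left. Slowing down to feel the disc.

{"method": "carry_out", "body": {
  "plan": [
    [0, [0.011, 0.049, 0], 0],
    [0, [0.011, 0.049, 0], 0],
    [0, [0.011, 0.049, 0], 0],
    [0, [0.011, 0.049, 0], 0],
    [0, [0, 0, 0], 0]
  ]
}}

```text
time: 20.3
tool_pos: [0.6374, 0.0722, 0.1243]
orientation: [-2.441, -1.977, -0.001]
force: [0.3, -0.4, -1.5]
finger_gap: 0.0434
grasp_force: 30.9
```

{"method": "carry_out", "body": {
  "plan": [
    [0, [0.005, 0.025, 0], 0],
    [0, [0, 0, 0], 0],
    [0, [0, 0, 0], 0]
  ]
}}

```text
time: 20.6
tool_pos: [0.6375, 0.0725, 0.1243]
orientation: [-2.442, -1.976, 0.0]
force: [0.4, 0.2, -0.2]
finger_gap: 0.0436
grasp_force: 30.9
```

```bash
python3 s.py
```

```text
t 20.6 pos [0.6375 0.0725 0.1243] bore deg 77.97 F [ 0.41  0.17 -0.18] M [-0.006  0.027 -0.025]
```

{"method": "carry_out", "body": {
  "plan": [
    [0, [0.005, 0.025, 0], 0],
    [0, [0, 0, 0], 0],
    [0, [0, 0, 0], 0]
  ]
}}

```text
time: 20.9
tool_pos: [0.6377, 0.0736, 0.1243]
orientation: [-2.442, -1.976, -0.0]
force: [-0.2, 0.3, -1.0]
finger_gap: 0.0435
grasp_force: 30.9
```

{"method": "carry_out", "body": {
  "plan": [
    [0, [0.005, 0.025, 0], 0],
    [0, [0, 0, 0], 0],
    [0, [0, 0, 0], 0]
  ]
}}

```text
time: 21.2
tool_pos: [0.6379, 0.0746, 0.1243]
orientation: [-2.442, -1.976, 0.0]
force: [0.6, -0.1, -1.4]
finger_gap: 0.0435
grasp_force: 30.9
```

{"method": "carry_out", "body": {
  "plan": [
    [0, [0.005, 0.025, 0], 0],
    [0, [0, 0, 0], 0],
    [0, [0, 0, 0], 0]
  ]
}}

```text
time: 21.5
tool_pos: [0.6381, 0.0757, 0.1243]
orientation: [-2.442, -1.977, -0.0]
force: [-0.0, -1.0, -0.6]
finger_gap: 0.0437
grasp_force: 30.9
```

{"method": "carry_out", "body": {
  "plan": [
    [0, [0.004, 0.018, 0], 0],
    [0, [0, 0, 0], 0],
    [0, [0, 0, 0], 0]
  ]
}}

```text
time: 21.8
tool_pos: [0.6382, 0.076, 0.1243]
orientation: [2.442, 1.976, -0.001]
force: [-1.0, -0.7, -0.4]
finger_gap: 0.0435
grasp_force: 30.9
```

```bash
python3 s.py
```

```text
t 21.8 pos [0.6382 0.076  0.1243] bore deg 77.95 F [-1.02 -0.7  -0.42] M [-0.138  0.044 -0.021]
```

{"method": "carry_out", "body": {
  "plan": [
    [0, [0.004, 0.018, 0], 0],
    [0, [0, 0, 0], 0],
    [0, [0, 0, 0], 0]
  ]
}}

```text
time: 22.1
tool_pos: [0.6382, 0.076, 0.1243]
orientation: [2.442, 1.975, -0.002]
force: [-0.9, -3.1, 1.1]
finger_gap: 0.0433
grasp_force: 31.0
```

```bash
python3 s.py
```

```text
t 22.1 pos [0.6382 0.076  0.1243] bore deg 77.93 F [-0.89 -3.08  1.1 ] M [-0.557  0.255  0.013]
```

The disc was felt at y = 0.076 m with about 3 N, as predicted. Relieving the pressure, lowering the reel onto the rod, then opening.

{"method": "carry_out", "body": {
  "plan": [
    [0, [-0.003, -0.014, -0.025], 0],
    [0, [0, 0, 0], 0],
    [0, [0, 0, 0], 0]
  ]
}}

```text
time: 22.4
tool_pos: [0.6384, 0.076, 0.1233]
orientation: [2.442, 1.976, -0.001]
force: [-1.2, -2.9, 0.4]
finger_gap: 0.0432
grasp_force: 31.0
```

```bash
python3 s.py
```

```text
t 22.4 pos [0.6384 0.076  0.1233] bore deg 77.95 F [-1.2  -2.92  0.36] M [-0.635  0.096 -0.017]
```

{"method": "carry_out", "body": {
  "plan": [
    [50, [0, 0, 0], 0],
    [60, [0, 0, 0], 0],
    [70, [0, 0, 0], 0],
    [80, [0, 0, 0], 0],
    [90, [0, 0, 0], 0],
    [100, [0, 0, 0], 0],
    [100, [0, 0, 0], 0],
    [100, [0, 0, 0], 0]
  ]
}}

```text
time: 23.2
tool_pos: [0.6383, 0.0765, 0.1233]
orientation: [-2.442, -1.976, -0.0]
force: [-0.4, 0.5, -0.9]
finger_gap: 0.0857
grasp_force: 0.0
```

```bash
python3 s.py
python3 - <<'E'
from h import *
s=cam('scene');t=cam('top')
a=cv2.resize(s['bgr'][200:290,255:363],(480,400),interpolation=cv2.INTER_CUBIC);b=cv2.resize(t['bgr'][115:195,210:274],(320,400),interpolation=cv2.INTER_CUBIC)
cv2.imwrite('pics/home.png',np.hstack([a,b]))
E
```

```text
t 23.2 pos [0.6383 0.0765 0.1233] bore deg 77.97 F [-0.38  0.54 -0.9 ] M [-0.026  0.051  0.044]
```

View pics/home.png

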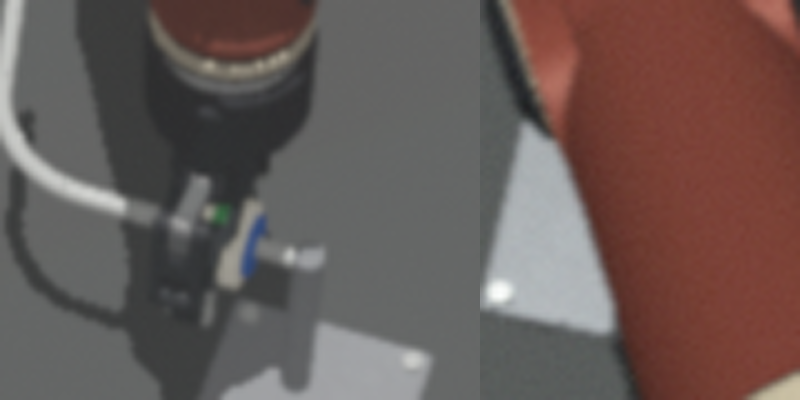

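The reel is against the blue disc at about (312,253) in the scene view, with the fingers open on both sides. Withdrawing upwards and checking.

{"method": "carry_out", "body": {
  "plan": [
    [100, [0, 0, 0.15], 0],
    [100, [0, 0, 0.3], 0],
    [100, [0, 0, 0.5], 0],
    [100, [0, 0, 0.7], 0],
    [100, [0, 0, 0.7], 0],
    [100, [-0.5, 0, 0.5], 0],
    [100, [-0.9, 0, 0], 0],
    [100, [-0.9, 0, 0], 0],
    [100, [-0.9, 0, 0], 0],
    [100, [0, 0, 0], 0],
    [100, [0, 0, 0], 0],
    [100, [0, 0, 0], 0]
  ]
}}

```text
time: 24.5
tool_pos: [0.512, 0.0765, 0.2383]
orientation: [2.441, 1.975, 0.004]
force: [-0.0, -0.4, 0.3]
finger_gap: 0.0855
grasp_force: 0.0
```

```bash
python3 s.py
python3 - <<'E'
from h import *
s=cam('scene')
cv2.imwrite('pics/home2.png',cv2.resize(s['bgr'][180:300,230:390],(800,600),interpolation=cv2.INTER_CUBIC))
E
```

```text
t 24.5 pos [0.512  0.0765 0.2383] bore deg 77.94 F [-0.02 -0.38  0.28] M [0.022 0.025 0.002]
```

View pics/home2.png

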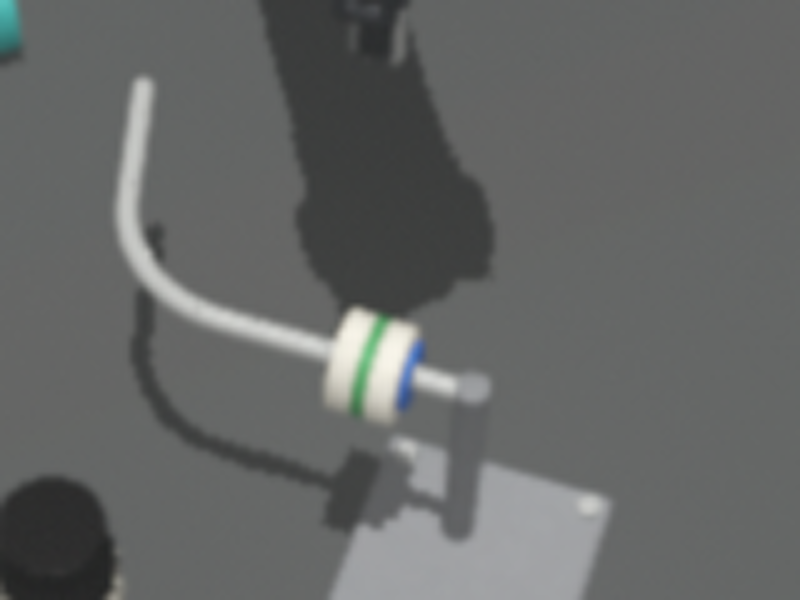

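The reel hangs square on the second leg, touching the blue disc at scene (312,254), with the gripper clear. Handing in.

```bash
python3 -c "
from bench import robot
print(robot.close_job())"
```

```text
the job is handed in; nothing more can be done
None
```

The green-banded reel is threaded round the bend, sits home against the blue disc and is released; the largest force I read on the rod was about 3 N, and the job is handed in (24.5 s used), but no verdict came back.

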